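# Close up the steam generator

### The arm

A 6-joint arm with a two-finger parallel gripper is mounted at the origin on the work surface. World frame = base frame: x ahead of the robot, y to its left, z up, the work surface at z = 0. Lengths are in m, angles in rad, forces in N, time in s.
With the tool pointing down it reaches from about 0.375 to 0.925 m from the base axis. Payload 5.7 kg.
Tool frame: the origin (TCP) lies on the centre line of the jaws, within the pads' length; the fingertips stand 17 mm ahead of it and the grasp point (between the pads) lies 2 mm behind it; y points along the fingers, x is the direction in which the jaws open and shut, and the axes are right-handed (so a half turn about y gives the same grasp; the last joint's range is limited). The gripper opens to 88 mm and grips with 3 to 60 N. Pads are 20 mm wide; open, the fingers measure 115 mm over their backs; the gripper's body (75 mm by 178 mm) begins 61 mm behind the grasp point.
Start: joints at [-1.314, 0.359, 1.51, -0, 1.272, -0.115], TCP at [0.218, -0.559, 0.24] pointing down, gripper open.
Joint ranges: [-2.97, 2.97], [-1.01, 2.36], [0.21, 2.38], [-0.96, 4.11], [0.2, 2.71], [-2.98, 2.98]. Speed limits (rad/s): [2.39, 2.39, 3.14, 3.14, 3.14, 3.14].

### API

Orientations are given as [roll, pitch, yaw] about the fixed x, y, z axes, in that order (R = Rz(yaw) Ry(pitch) Rx(roll)).
In Python, from bench import robot gives the robot as it stands.
- The arm moves only by the tool send_rows, never from a script. Its argument "motion" is a list of rows, each a list of 3 entries, a list of its own where there are three numbers: the turn, a rotation vector about the tool's x, y, z each as a share of 30 degrees, from -1 to 1, then the shift along the tool's x, y, z each as a share of 120 mm, from -1 to 1, then the closure, from 0 (fully open) to 1 (shut). In form: [[[rx, ry, rz], [dx, dy, dz], fingers], ...]. A call has 1 to 20 rows; each row is the pose to reach, as a shift and turn from the pose commanded when the call began, along the tool's axes at that moment; what a row does not reach only later rows make up. A row lasts 1/12 s, in which the tool goes at most 41.7 mm and 7.16 degrees, less where a joint would pass 70% of its speed; a pose out of reach is approached as far as the arm can. A call with a number of a shift or a turn outside -1 to 1 is refused whole. A call with a gripper value outside its range is refused whole. The fingers move at their own pace and stop on an object; "newtons" is the grip in N (left out, the last holds). Time passes only in rows, so rows that repeat a pose let the fingers close. It gives the time, the measured TCP pose, the force and the opening at its end, in the units of the state.
- robot.sense(): the state, without advancing time (a new reading comes with each control period).
- robot.capture(name): name is "side" or "top"; returns a dict with "color" (384x512x3 uint8, red, green, blue), "fov_y" (degrees; the focal length in pixels is half the picture's height over the tangent of half this angle, whatever the lens; pixels are square), "cx", "cy" (the principal point, pixels), "position" and "rotation" of the camera in the world. Camera axes: x right, y up, looking along -z (the intrinsics and any distortion apply to the point x, -y, -z); pixel columns grow to the right and rows downward; lengths in m; the calibration is good to about 2 mm. A picture is of the moment at which its call begins. There is no depth.
- robot.job_done(): hands the job in, once; it reports no verdict.
The state is a dict: "time": time; "joint_positions": joint angles; "joint_vel": joint speeds; "effort": joint torques, N m; "eef_pos": TCP position; "tcp_rot": TCP orientation; "ft_force": force on the tool from outside, world axes, zero at the start; "moment": the same for the moment, N m; "opening": finger opening in m.
Only numpy, scipy, OpenCV 4.12 (cv2) and the standard library are available. Lean on these libraries where they do the work, as an engineer would, in place of code of your own. Each camera call takes 0.05 s, during which the arm holds its last target. There are 200 camera calls.

### The job

The steriliser's steam generator has been descaled and is to be closed up: from the three inspection covers drying in the sloping drainer take the one whose bolt holes match the generator's studs, lower it gently over the studs, handle up, until it lies flush on the gasket, and let go. Shut the drain cock by turning its lever fully home, square across the pipe; either job may come first. Leave the other two covers in the drainer and the things standing around where they are.

Things in the scene. Friction and masses are not known exactly. Their poses are not given: they have to be found in the camera images.
- cover_a_grip (a point): steel inspection cover, 116 mm diameter, 6 mm thick, 0.3 to 0.65 kg; four 13 mm holes equally spaced on an 88 mm circle, at 45 degrees to the handle: matches the studs. Bow handle: bar 74 long, 12 wide, 10 mm high, two legs, 28 mm clear under it. Point: middle of the bar, 39 mm above the plate's underside, on its axis. z: plate's normal, out through the handle; x: along the bar
- cover_b_grip (a point): same size, handle and axes as cover_a, but three 13 mm holes on an 88 mm circle: does not match. Point: middle of the handle bar. All three covers start in the drainer, bar up the slope, their z leaning 35 degrees from vertical towards the drainer's front; any cover may lie in any place
- cover_c_grip (a point): same size, handle and axes as cover_a, but four 13 mm holes on a smaller circle of 62 mm: does not match. Point: middle of the handle bar
- seat (a point): centre of the steam generator's gasket face, flat and level, 114 mm above the worktop, 120 mm diameter with a dark opening in the middle. z up. Four studs stand on it, 10 mm thick, 26 mm tall, round noses, on an 88 mm circle at 45, 135, 225, 315 degrees from this frame's x. The generator is fixed: a steel vessel, 124 mm diameter, in a shallow tray
- drain_pivot (a point): pivot of the drain cock's lever, at the lever's mid-height (83 mm above the worktop), 115 mm from the vessel's axis along the -y of seat; same axes as seat. The drain pipe runs along -y below it; the brass cock under the pivot reaches up to 75 mm within 25 mm of the pivot
- lever_grip (a point): middle of the black grip of the drain lever, 65 mm from the pivot. The grip is 62 mm long, 14 wide, 12 high and reaches from 33 to 95 mm from the pivot. x: along the lever towards the pivot; z: up
- drain_lever (a joint): angle of the drain lever, rad. 1.57: open, lever in line with the pipe, pointing along -y of seat; 0: shut against its stop, lever square to the pipe, pointing along -x. Growing values turn anticlockwise seen from above. Light friction (about 2 N at the grip); it stays where it is left
- drainer_middle (a point): point on the sloping face of the fixed dark ribbed drainer, middle of its three places. The face slopes 35 degrees, rising from the front (-x of this frame). 400 mm wide along y; covers side by side 130 mm apart against the 12 mm front ledge, low wire dividers between. x: level, to the back; y: along the row; z: up
- nut_cup: small steel cup with nuts, 46 mm diameter, 40 mm high, in the generator's tray; bystander; origin under its centre
- spanner: steel spanner, 180 mm long, 8 mm thick, lying in the tray before the vessel, along y of the seat; bystander; origin under its centre
- steel_dish: steel dish, 104 mm diameter, 34 mm high; bystander; origin under its centre
- measuring_beaker: clear beaker, 72 mm diameter, 95 mm high; bystander; origin under its centre
- wash_bottle: white bottle, 60 mm diameter, 145 mm high; bystander; origin under its centre
Things that resemble listed ones, but are neither listed nor needed, are in the scene too. What is shaped like the part that bears cover_a_grip but black or pink is not meant.

How it is judged:
By the outcome, as a careful person would: the job done as asked, in the order asked, and still so for the second after the job is handed in, with the robot touching nothing.
It also fails if it takes over 51 s, if anything falls off the work surface, if the arm or the gripper's body presses on something with over 40 N, if the wrist force passes 120 N, or if a joint passes its speed limit or range.

## Working session

There is one attempt and no reset: what is moved stays moved. The work goes in short steps, Python scripts to look and compute and a tool call to move; the robot and the scene stay as the last step left them, time stands still between calls to the robot, and variables do not carry over. Pictures are saved under pics/ and viewed, about 8 in all and at most 12, crops included, and the job is handed in when it is done.

Besides the shell and the picture viewer there is one more tool, called after ">>>" in YAML: its name, and indented under it one key for each argument. send_rows: Moves the arm, as the interface text tells. Shift numbers are shares of 120 mm and turn numbers shares of 30 degrees, none past 1 either way. Its arguments: {"type":"object","properties":{"motion":{"type":"array"},"newtons":{"type":"number"}},"required":["motion"]}

```bash
ls; mkdir -p pics
python3 - <<'E'
from bench import robot
import cv2,numpy as np
for n in("side","top"):
    d=robot.capture(n); cv2.imwrite(f"pics/{n}0.png",d["color"][:,:,::-1]); np.save(f"pics/{n}0.npy",d,allow_pickle=True)
    print({k:v for k,v in d.items() if k!="color"})
print(robot.sense())
E
```

```text
pics
{'fov_y': 53.29867302052183, 'cx': 255.21489041578747, 'cy': 189.72965030778715, 'position': array([0.05387466, 0.71115697, 0.73991448]), 'rotation': array([ 0.90598681, -0.01485908, -2.47607473])}
{'fov_y': 47.91867646743853, 'cx': 261.48026912717137, 'cy': 195.47605245651093, 'position': array([0.41038256, 0.0272605 , 1.2446236 ]), 'rotation': array([ 0.14738842,  0.02420864, -1.55850795])}
{'time': 0.1, 'joint_positions': array([-1.31409900e+00,  3.59414086e-01,  1.51132679e+00, -2.68881838e-05,
        1.27250180e+00, -1.15058337e-01]), 'joint_vel': array([ 7.17515819e-05, -5.57576836e-04, -1.14053716e-03,  7.78698634e-04,
       -1.46810957e-03,  6.76333139e-05]), 'effort': array([-8.87862752e-04, -5.16359711e+01, -2.71406168e+01,  6.75479975e-02,
        2.76926189e-02, -2.29048260e-05]), 'eef_pos': array([ 0.21780508, -0.55842765,  0.2389039 ]), 'tcp_rot': array([-1.57063241,  0.00164206, -1.1990326 ]), 'ft_force': array([-0.60469808, -0.13649545, -0.60869191]), 'moment': array([0.04599845, 0.01368502, 0.01510345]), 'opening': 0.08769950744321128}
```

View pics/top0.png

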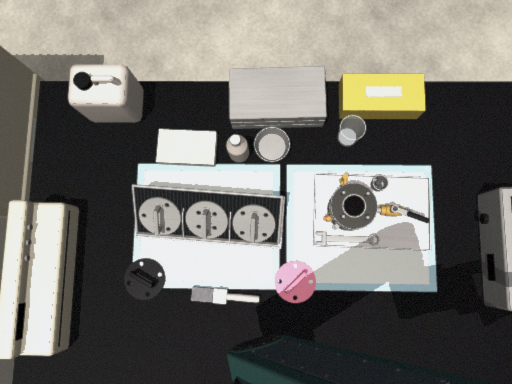

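View pics/side0.png

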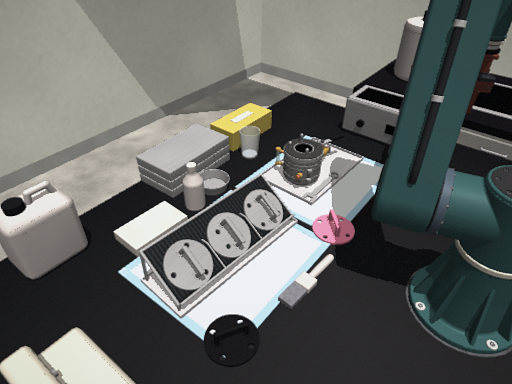

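Top view: three steel covers in the drainer near (158,216), (207,219) and (254,224), with a black decoy at (145,279) and a pink one at (296,282). The vessel is at (353,206) and its lever is around (412,212). Next I enlarge these.

Run:
```python
import cv2
t=cv2.imread("pics/top0.png"); s=cv2.imread("pics/side0.png")
c=lambda im,x,y,w,h,f:cv2.resize(im[y:y+h,x:x+w],None,fx=f,fy=f,interpolation=cv2.INTER_CUBIC)
cv2.imwrite("pics/c1.png",cv2.vconcat([c(t,128,180,160,70,5),]))
cv2.imwrite("pics/c2.png",c(t,310,165,130,90,6))
cv2.imwrite("pics/c3.png",c(s,140,180,160,120,5))
```

```text
(no output)
```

View pics/c1.png

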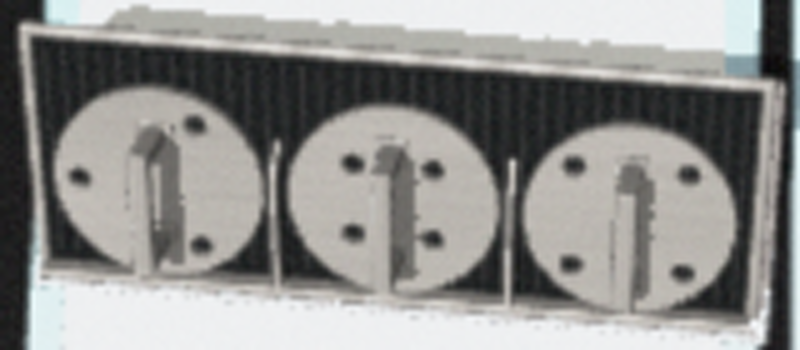

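View pics/c2.png

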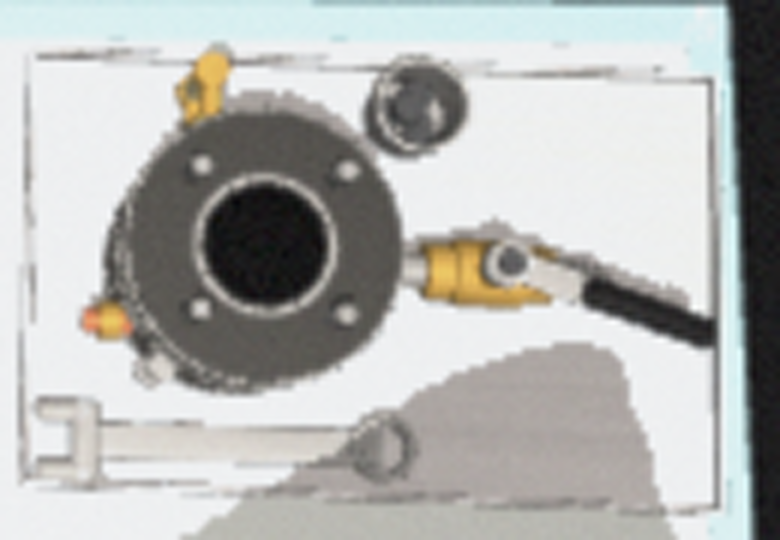

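View pics/c3.png

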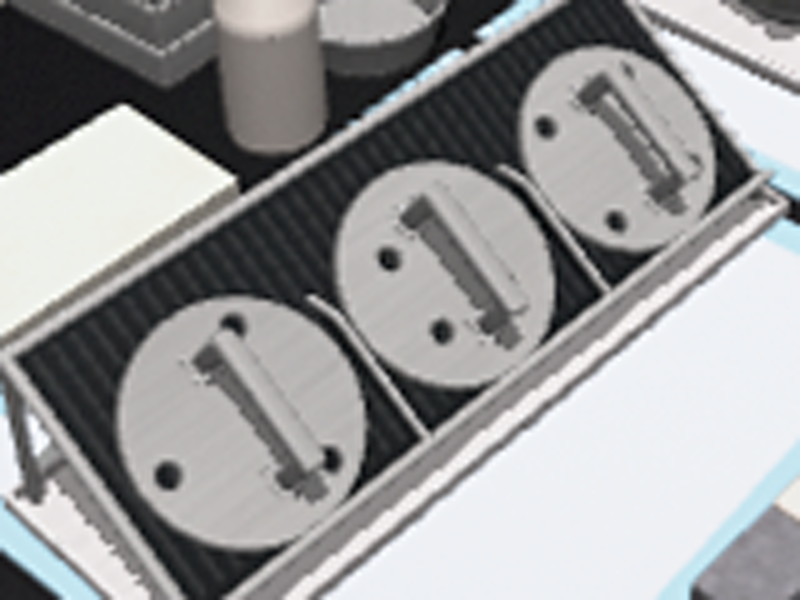

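Cover candidates, top view: left (158,216) has three holes, so it is cover_b. Middle (207,219) has four holes close together, so it is cover_c. Right (254,224) has four holes set wide, so it is **cover_a**. The black and pink discs are decoys, and the side crop agrees. The vessel's studs are at crop (202,164), (348,170), (200,308) and (347,314). The lever pivot is at (512,260) and the grip runs (590,292) to (715,333).

Run:
```python
import cv2
s=cv2.imread("pics/side0.png")
cv2.imwrite("pics/c4.png",cv2.resize(s[130:210,260:360],None,fx=7,fy=7,interpolation=cv2.INTER_CUBIC))
```

```text
(no output)
```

View pics/c4.png

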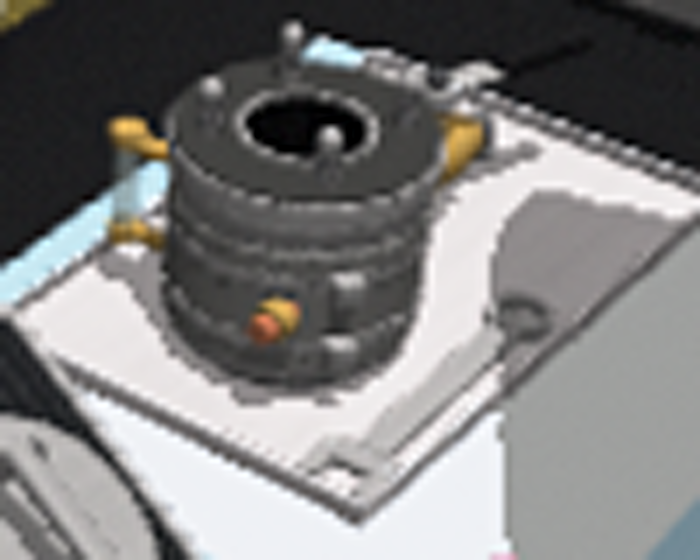

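Side view: stud tops at crop (292,30), (213,85) and (330,135). The fourth is hard to make out, so I leave it out of the fit.

```bash
cat > h.py <<'E'
import numpy as np
from scipy.spatial.transform import Rotation as R
from scipy.optimize import least_squares, linear_sum_assignment
rm=lambda e:R.from_euler('xyz',e)
def cam(n): return np.load(f"pics/{n}0.npy",allow_pickle=True).item()
C={n:cam(n) for n in("top","side")}
def proj(n,P):
    c=C[n]; f=192/np.tan(np.radians(c["fov_y"])/2)
    q=rm(c["rotation"]).inv().apply(np.atleast_2d(P)-c["position"])
    return np.c_[c["cx"]-f*q[:,0]/q[:,2], c["cy"]+f*q[:,1]/q[:,2]]
def ray(n,uv):
    c=C[n]; f=192/np.tan(np.radians(c["fov_y"])/2)
    d=rm(c["rotation"]).apply([(uv[0]-c["cx"])/f,-(uv[1]-c["cy"])/f,-1]); return c["position"],d
def atz(n,uv,z): o,d=ray(n,uv); return o+d*(z-o[2])/d[2]
un=lambda p,s,o:(np.array(p,float)+.5)/s-.5+np.array(o)
def match(n,P,px):
    q=proj(n,P); D=np.linalg.norm(q[:,None]-px[None],axis=2); i,j=linear_sum_assignment(D); return (q[i]-px[j]).ravel()
A45=np.radians([45,135,225,315]); RING=.044*np.c_[np.cos(A45),np.sin(A45),0*A45]
E
cat > m.py <<'E'
from h import *
ht=un([(575,166),(690,175),(571,264),(682,272)],5,(128,180)); hs=un([(545,126),(617,221),(628,71),(695,160)],5,(140,180))
st=un([(202,164),(348,170),(200,308),(347,314)],6,(310,165)); ss=un([(292,30),(213,85),(330,135)],7,(260,130))
def cov(p): # p: grip xyz, yaw
    r=R.from_euler('z',p[3])*R.from_euler('y',-np.radians(35)); return r
def fc(p,ns): return np.concatenate([match(n,p[:3]+cov(p).apply(RING+[0,0,-.033]),x) for n,x in ns])
def fs(p,ns): return np.concatenate([match(n,np.r_[p[:2],.139]+R.from_euler('z',p[2]).apply(RING),x) for n,x in ns])
T=[("top",ht)];S=[("side",hs)]
g=atz("top",ht.mean(0),.06)
for ns in(T+S,T,S):
    r=least_squares(lambda p:fc(p,ns),np.r_[g[:2],.1,0.]); print("cover",r.x.round(4),"rms",np.sqrt((r.fun**2).mean()).round(2))
g=atz("top",st.mean(0),.139)
for ns in([("top",st),("side",ss)],[("top",st)],[("side",ss)]):
    r=least_squares(lambda p:fs(p,ns),np.r_[g[:2],-.04]); print("seat",r.x.round(4),"rms",np.sqrt((r.fun**2).mean()).round(2))
a,b=[atz("top",un(q,6,(310,165)),.089) for q in((590,292),(715,333))]
pv=atz("top",un((512,260),6,(310,165)),.093); print("grip ends",a,b,"pivot",pv)
E
python3 m.py
```

```text
cover [ 0.4884  0.0804  0.0945 -0.0759] rms 0.28
cover [ 0.4888  0.0804  0.0873 -0.0708] rms 0.1
cover [ 0.4817  0.0903  0.1048 -0.0788] rms 0.33
seat [ 0.5537 -0.1842 -0.0293] rms 0.41
seat [ 0.5533 -0.185  -0.031 ] rms 0.03
seat [ 0.5531 -0.1804 -0.0296] rms 0.12
grip ends [ 0.53713395 -0.3337945   0.089     ] [ 0.51941507 -0.38803541  0.089     ] pivot [ 0.5506434 -0.2987185  0.093    ]
```

```bash
cat > plan.py <<'E'
import sys; from h import *; from bench import robot
# usage: plan.py x y z roll pitch yaw -> chain of calls (turn shares, shift shares)
def plan(*v):
    s=robot.sense(); p=np.array(s["eef_pos"]); r=rm(s["tcp_rot"]); q=np.array(v[:3]); t=rm(v[3:]) if len(v)>3 else r
    print("t",round(s["time"],2),"pos",p.round(4),"rot",np.round(s["tcp_rot"],3),"F",np.round(s["ft_force"],1),"open",round(s["opening"],4),"j",np.round(s["joint_positions"],2))
    k=0
    while k<9:
        w=(r.inv()*t).as_rotvec()/np.radians(30); d=r.inv().apply(q-p)/.12
        n=int(np.ceil(max(abs(np.r_[w,d]).max()-1e-3,1e-9)/.99)); 
        print(" call",(w/n).round(3).tolist(),(d/n).round(3).tolist())
        p=p+r.apply(d/n)*.12; r=r*R.from_rotvec(w/n*np.radians(30)); k+=1
        if n<=1: break
if __name__=="__main__": plan(*map(float,sys.argv[1:]))
E
python3 plan.py .567 -.373 .16 -1.5708 0 -1.6
```

```text
t 0.1 pos [ 0.2178 -0.5584  0.2389] rot [-1.571  0.002 -1.199] F [-0.6 -0.1 -0.6] open 0.0877 j [-1.31  0.36  1.51 -0.    1.27 -0.12]
 call [0.0, 0.191, -0.001] [-0.095, 0.165, 0.818]
 call [0.0, 0.191, -0.001] [-0.177, 0.165, 0.804]
 call [0.0, 0.191, -0.001] [-0.257, 0.165, 0.783]
 call [0.0, 0.191, -0.001] [-0.334, 0.165, 0.753]
```

>>> send_rows:
  motion:
    - [[0,0.19,0],[-0.095,0.1,0.82],1]
    - [[0,0.19,0],[-0.095,0.1,0.82],1]
    - [[0,0.19,0],[-0.095,0.1,0.82],1]

```text
time: 0.35
eef_pos: [0.3082, -0.5099, 0.2266]
tcp_rot: [-1.569, 0.003, -1.299]
ft_force: [-0.2, -0.3, -0.5]
opening: 0.0715
```

>>> send_rows:
  motion:
    - [[0,0.19,0],[-0.177,0.1,0.8],1]
    - [[0,0.19,0],[-0.177,0.1,0.8],1]
    - [[0,0.19,0],[-0.177,0.1,0.8],1]

```text
time: 0.6
eef_pos: [0.3956, -0.4632, 0.2146]
tcp_rot: [-1.569, 0.002, -1.397]
ft_force: [0.6, 0.4, -0.3]
opening: 0.0513
```

>>> send_rows:
  motion:
    - [[0,0.19,0],[-0.257,0.165,0.78],1]
    - [[0,0.19,0],[-0.257,0.165,0.78],1]
    - [[0,0.19,0],[-0.257,0.165,0.78],1]

```text
time: 0.85
eef_pos: [0.4824, -0.4168, 0.1944]
tcp_rot: [-1.57, 0.002, -1.496]
ft_force: [0.4, 0.6, 0.1]
opening: 0.0313
```

```bash
python3 plan.py .567 -.373 .16 -1.5708 0 -1.6
```

```text
t 0.85 pos [ 0.4824 -0.4168  0.1944] rot [-1.57   0.002 -1.496] F [0.4 0.6 0.1] open 0.0313 j [-0.82  0.45  1.48  0.    1.21  0.67]
 call [-0.001, 0.199, -0.004] [-0.31, 0.288, 0.73]
```

>>> send_rows:
  motion:
    - [[0,0.2,0],[-0.31,0.288,0.73],1]
    - [[0,0.2,0],[-0.31,0.288,0.73],1]
    - [[0,0.2,0],[-0.31,0.288,0.73],1]
    - [[0,0.2,0],[-0.31,0.288,0.73],1]
    - [[0,0.2,0],[-0.31,0.288,0.73],1]

```text
time: 1.27
eef_pos: [0.5636, -0.3756, 0.1603]
tcp_rot: [-1.573, 0.001, -1.6]
ft_force: [0.4, 0.0, -0.3]
opening: 0.0011
```

```bash
cat > lev.py <<'E'
from plan import *
plan(.567,-.373,.092,-1.5708,0,-1.6)
s=robot.sense();p=np.array([.567,-.373,.092]);r=rm([-1.5708,0,-1.6]);pv=np.array([.5503,-.299,.092])
Rs=R.from_euler('z',-.03)
for th in (70,50,35,20,10,4,1,0,-1):
    a=np.radians(180+th+17.5); q=pv+Rs.apply([.068*np.cos(a),.068*np.sin(a),0]); print(th,q.round(4),(r.inv().apply(q-p)/.12).round(3))
E
python3 lev.py
```

```text
t 1.27 pos [ 0.5636 -0.3756  0.1603] rot [-1.573e+00  1.000e-03 -1.600e+00] F [ 0.4  0.  -0.3] open 0.0011 j [-0.69  0.54  1.41 -0.    1.19  0.91]
 call [0.004, 0.001, -0.002] [-0.022, 0.569, 0.029]
70 [ 0.5453 -0.3668  0.092 ] [-0.046  0.    -0.182]
50 [ 0.5224 -0.361   0.092 ] [-0.089  0.    -0.374]
35 [ 0.5073 -0.3517  0.092 ] [-0.163  0.    -0.502]
20 [ 0.4951 -0.3388  0.092 ] [-0.268  0.    -0.607]
10 [ 0.4891 -0.3286  0.092 ] [-0.351  0.    -0.66 ]
4 [ 0.4863 -0.322   0.092 ] [-0.405  0.    -0.685]
1 [ 0.4852 -0.3186  0.092 ] [-0.433  0.    -0.695]
0 [ 0.4849 -0.3175  0.092 ] [-0.442  0.    -0.698]
-1 [ 0.4846 -0.3163  0.092 ] [-0.452  0.    -0.701]
```

>>> send_rows:
  motion:
    - [[0,0,0],[-0.022,0.57,0.029],1]
    - [[0,0,0],[-0.022,0.57,0.029],1]
    - [[0,0,0],[-0.022,0.57,0.029],1]
    - [[0,0,0],[-0.022,0.57,0.029],1]

```text
time: 1.6
eef_pos: [0.5651, -0.3741, 0.0923]
tcp_rot: [-1.574, 0.002, -1.603]
ft_force: [0.2, -0.9, 0.5]
opening: 0.0004
```

>>> send_rows:
  motion:
    - [[0,0,0],[-0.046,0,-0.182],1]
    - [[0,0,0],[-0.07,0,-0.28],1]
    - [[0,0,0],[-0.089,0,-0.374],1]
    - [[0,0,0],[-0.125,0,-0.44],1]
    - [[0,0,0],[-0.163,0,-0.502],1]
    - [[0,0,0],[-0.215,0,-0.555],1]
    - [[0,0,0],[-0.268,0,-0.607],1]
    - [[0,0,0],[-0.31,0,-0.635],1]
    - [[0,0,0],[-0.351,0,-0.66],1]
    - [[0,0,0],[-0.38,0,-0.675],1]
    - [[0,0,0],[-0.405,0,-0.685],1]
    - [[0,0,0],[-0.405,0,-0.685],1]
    - [[0,0,0],[-0.405,0,-0.685],1]

```text
time: 2.68
eef_pos: [0.4862, -0.3219, 0.0925]
tcp_rot: [-1.572, 0.001, -1.602]
ft_force: [-0.1, -0.9, 0.6]
opening: 0.0007
```

>>> send_rows:
  motion:
    - [[0,0,0],[-0.012,0,0],1]
    - [[0,0,0],[-0.025,0,-0.01],1]
    - [[0,0,0],[-0.035,0,-0.012],1]
    - [[0,0,0],[-0.035,0,-0.012],1]

```text
time: 3.02
eef_pos: [0.4854, -0.3183, 0.0928]
tcp_rot: [-1.571, 0.0, -1.602]
ft_force: [1.0, -0.5, -0.3]
opening: 0.0002
```

```bash
python3 plan.py .4849 -.3175 .092
```

```text
t 3.02 pos [ 0.4854 -0.3183  0.0928] rot [-1.571  0.    -1.602] F [ 1.  -0.5 -0.3] open 0.0002 j [-0.7   0.5   1.7   0.    0.94  0.9 ]
 call [0.0, 0.0, 0.0] [-0.007, 0.006, -0.005]
```

>>> send_rows:
  motion:
    - [[0,0,0],[-0.015,0,0],1]
    - [[0,0,0],[-0.025,0,0],1]
    - [[0,0,0],[-0.025,0,0],1]

```text
time: 3.27
eef_pos: [0.4852, -0.315, 0.0928]
tcp_rot: [-1.572, 0.001, -1.602]
ft_force: [-1.1, -1.3, -0.7]
opening: 0.0006
```

>>> send_rows:
  motion:
    - [[0,0,0],[-0.01,0,0],1]
    - [[0,0,0],[-0.02,0,0],1]
    - [[0,0,0],[-0.02,0,0],1]

```text
time: 3.52
eef_pos: [0.4853, -0.3127, 0.0929]
tcp_rot: [-1.571, 0.0, -1.602]
ft_force: [-1.0, -0.6, -0.4]
opening: 0.0003
```

Run:
```python
from h import *; from bench import robot; import cv2
d=robot.capture("top"); t=d["color"][:,:,::-1]; print(robot.sense()["ft_force"])
cv2.imwrite("pics/l1.png",cv2.resize(t[165:255,310:440],None,fx=6,fy=6,interpolation=cv2.INTER_CUBIC))
```

```text
[-1.54560309 -0.66894519 -1.28283837]
```

View pics/l1.png

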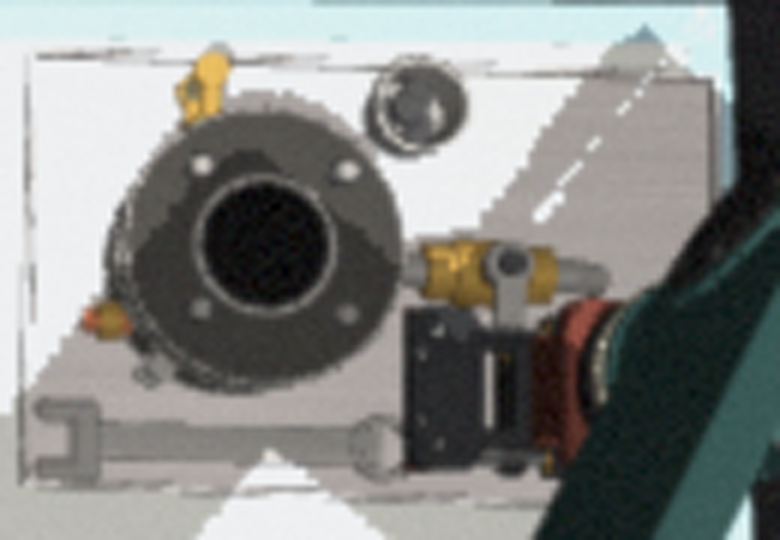

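The lever is now almost square: its arm leaves the pivot at (512,262) and points straight down the image. I'll keep nudging until the stop pushes back.

>>> send_rows:
  motion:
    - [[0,0,0],[-0.01,0,0],1]
    - [[0,0,0],[-0.02,0,0],1]
    - [[0,0,0],[-0.02,0,0],1]

```text
time: 3.82
eef_pos: [0.4856, -0.3125, 0.093]
tcp_rot: [-1.571, -0.003, -1.601]
ft_force: [-3.6, -8.0, -2.7]
opening: 0.0005
```

>>> send_rows:
  motion:
    - [[0,0,0],[-0.01,0,0],1]
    - [[0,0,0],[-0.02,0,0],1]
    - [[0,0,0],[-0.02,0,0],1]

```text
time: 4.07
eef_pos: [0.4856, -0.3123, 0.0931]
tcp_rot: [-1.571, -0.007, -1.601]
ft_force: [-4.8, -15.5, -5.4]
opening: 0.0007
```

The lever is against its stop: 15 N reaction with no further motion. I'll back off and go to the cover.

>>> send_rows:
  motion:
    - [[0,0,0],[0.15,0,0],1]
    - [[0,0,0],[0.15,-0.3,0],1]
    - [[0,0,0],[0.15,-0.7,0],1]
    - [[0,0,0],[0.15,-1,0],0.6]
    - [[0,0,0],[0.15,-1,0],0.4]

```text
time: 4.48
eef_pos: [0.4893, -0.3295, 0.2211]
tcp_rot: [-1.56, -0.007, -1.602]
ft_force: [0.8, -1.6, 0.4]
opening: 0.0107
```

```bash
cat >> h.py <<'E'
def covtool(yaw,lean=35):
    m=(R.from_euler('z',yaw)*R.from_euler('y',-np.radians(lean))).as_matrix()
    return R.from_matrix(np.c_[-m[:,1],-m[:,2],m[:,0]]).as_euler('xyz'), m[:,2]
E
cat > c.py <<'E'
from plan import *
d=float(sys.argv[1]) if len(sys.argv)>1 else .1
e,n=covtool(-.0759); g=np.array([.4884,.0804,.0945])
print(e,g+d*n); plan(*(g+d*n),*e)
E
python3 c.py .1
```

```text
[-9.59931089e-01 -2.22044605e-16 -1.64669633e+00] [0.43120749 0.08474927 0.1764152 ]
t 4.48 pos [ 0.4893 -0.3295  0.2211] rot [-1.56  -0.007 -1.602] F [ 0.8 -1.6  0.4] open 0.0107 j [-0.71  0.35  1.57  0.    1.21  0.89]
 call [0.286, 0.021, -0.003] [-0.859, 0.085, -0.149]
 call [0.286, 0.021, -0.003] [-0.858, 0.06, -0.17]
 call [0.286, 0.021, -0.003] [-0.856, 0.032, -0.186]
 call [0.286, 0.021, -0.003] [-0.854, 0.001, -0.198]
```

>>> send_rows:
  motion:
    - [[0.28,0.02,0],[-0.86,0,-0.15],0.4]
    - [[0.28,0.02,0],[-0.86,0,-0.15],0.4]
    - [[0.28,0.02,0],[-0.86,0,-0.15],0.4]

```text
time: 4.73
eef_pos: [0.4671, -0.2183, 0.2116]
tcp_rot: [-1.426, 0.006, -1.614]
ft_force: [-0.5, -0.2, -0.2]
opening: 0.0304
```

>>> send_rows:
  motion:
    - [[0.28,0.02,0],[-0.86,0.05,-0.16],0.4]
    - [[0.28,0.02,0],[-0.86,0.05,-0.16],0.4]
    - [[0.28,0.02,0],[-0.86,0.05,-0.16],0.4]

```text
time: 4.98
eef_pos: [0.452, -0.1141, 0.2024]
tcp_rot: [-1.281, 0.008, -1.624]
ft_force: [-0.9, 0.4, 0.1]
opening: 0.0498
```

```bash
python3 c.py .1
```

```text
[-9.59931089e-01 -2.22044605e-16 -1.64669633e+00] [0.43120749 0.08474927 0.1764152 ]
t 4.98 pos [ 0.452  -0.1141  0.2024] rot [-1.281  0.008 -1.624] F [-0.9  0.4  0.1] open 0.0498 j [-0.5   0.08  2.05  0.19  0.76  1.01]
 call [0.307, 0.017, -0.016] [-0.822, 0.072, -0.158]
 call [0.307, 0.017, -0.016] [-0.821, 0.039, -0.174]
```

>>> send_rows:
  motion:
    - [[0.3,0.02,0],[-0.82,0.03,-0.16],0.4]
    - [[0.3,0.02,0],[-0.82,0.03,-0.16],0.4]
    - [[0.3,0.02,0],[-0.82,0.03,-0.16],0.4]

```text
time: 5.23
eef_pos: [0.4387, -0.0153, 0.1931]
tcp_rot: [-1.125, 0.011, -1.633]
ft_force: [0.4, 0.4, -0.0]
opening: 0.0526
```

>>> send_rows:
  motion:
    - [[0.3,0.02,0],[-0.82,0,-0.17],0.4]
    - [[0.3,0.02,0],[-0.82,0,-0.17],0.4]
    - [[0.3,0.02,0],[-0.82,0,-0.17],0.4]
    - [[0.3,0.02,0],[-0.82,0,-0.17],0.4]

```text
time: 5.57
eef_pos: [0.4331, 0.0514, 0.1892]
tcp_rot: [-0.992, -0.001, -1.651]
ft_force: [0.3, -0.2, 0.0]
opening: 0.0529
```

```bash
python3 c.py .04
```

```text
[-9.59931089e-01 -2.22044605e-16 -1.64669633e+00] [0.465523   0.08213971 0.12726608]
t 5.57 pos [0.4331 0.0514 0.1892] rot [-9.920e-01 -1.000e-03 -1.651e+00] F [ 0.3 -0.2  0. ] open 0.0529 j [-0.01  0.    2.34 -0.19  0.22  1.82]
 call [0.062, -0.005, 0.005] [-0.277, 0.568, -0.073]
```

Leaning 35° puts j3 and j5 near their limits. The bar allows a tilt about the jaw axis, so I'll grasp leaning only 20° and level out with a −15° lean at the seat.

```bash
cat > c.py <<'E'
from plan import *
d=float(sys.argv[1]); L=float(sys.argv[2])
e,n=covtool(-.0759,L); g=np.array([.4884,.0804,.0945])
print(e,g+d*n); plan(*(g+d*n),*e)
E
python3 c.py .07 20
```

```text
[-1.22173048  0.         -1.64669633] [0.46452752 0.08221541 0.16027848]
t 5.57 pos [0.4331 0.0514 0.1892] rot [-9.920e-01 -1.000e-03 -1.651e+00] F [ 0.3 -0.2  0. ] open 0.0529 j [-0.01  0.    2.34 -0.19  0.22  1.82]
 call [-0.438, -0.006, 0.005] [-0.277, 0.333, 0.07]
```

>>> send_rows:
  motion:
    - [[-0.44,0,0],[-0.14,0.1,0.05],0.4]
    - [[-0.44,0,0],[-0.28,0.3,0.07],0.4]
    - [[-0.44,0,0],[-0.28,0.33,0.07],0.4]
    - [[-0.44,0,0],[-0.28,0.33,0.07],0.4]
    - [[-0.44,0,0],[-0.28,0.33,0.07],0.4]

```text
time: 5.98
eef_pos: [0.4649, 0.0814, 0.1601]
tcp_rot: [-1.224, -0.002, -1.651]
ft_force: [-0.2, -0.1, -0.4]
opening: 0.0525
```

```bash
python3 c.py -.002 20
```

```text
[-1.22173048  0.         -1.64669633] [0.48908207 0.08034813 0.09262061]
t 5.98 pos [0.4649 0.0814 0.1601] rot [-1.224 -0.002 -1.651] F [-0.2 -0.1 -0.4] open 0.0525 j [ 0.07  0.15  2.13 -0.1   0.52  1.8 ]
 call [0.005, -0.006, 0.006] [-0.008, 0.597, -0.002]
```

>>> send_rows:
  motion:
    - [[0,0,0],[0,0.2,0],0.4]
    - [[0,0,0],[0,0.35,0],0.4]
    - [[0,0,0],[0,0.45,0],0.4]
    - [[0,0,0],[0,0.52,0],0.4]
    - [[0,0,0],[0,0.57,0],0.4]
    - [[0,0,0],[0,0.6,0],0.4]
    - [[0,0,0],[0,0.6,0],0.4]

```text
time: 6.57
eef_pos: [0.4893, 0.079, 0.0929]
tcp_rot: [-1.223, -0.002, -1.651]
ft_force: [-0.6, -0.1, 0.1]
opening: 0.0525
```

```bash
python3 c.py -.002 20
python3 - <<'E'
from h import *; from bench import robot; import cv2
t=robot.capture("top")["color"][170:260,200:310,::-1]; s=robot.capture("side")["color"][170:270,200:310,::-1]
c=lambda i:cv2.resize(i,(400,350),interpolation=cv2.INTER_CUBIC)
cv2.imwrite("pics/g1.png",cv2.hconcat([c(t),c(s)]))
E
```

```text
[-1.22173048  0.         -1.64669633] [0.48908207 0.08034813 0.09262061]
t 6.57 pos [0.4893 0.079  0.0929] rot [-1.223 -0.002 -1.651] F [-0.6 -0.1  0.1] open 0.0525 j [ 0.06  0.32  2.16 -0.15  0.32  1.84]
 call [0.003, -0.007, 0.006] [-0.011, 0.001, -0.003]
```

View pics/g1.png

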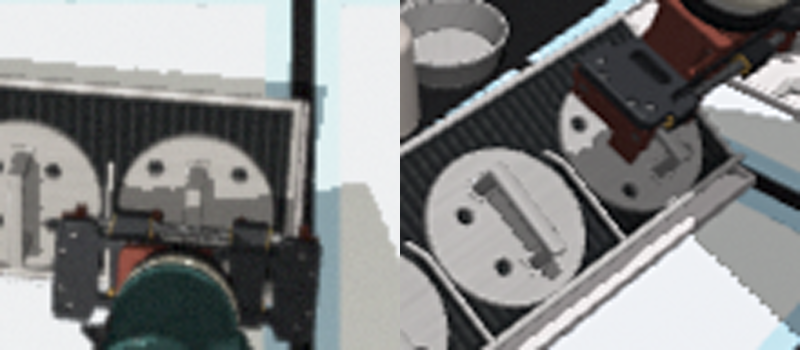

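The fingers straddle cover_a's bar, and the bar is visible between them in the top view at about (195,190) in the crop. Closing.

>>> send_rows:
  motion:
    - [[0,0,0],[0,0,0],0.8]
    - [[0,0,0],[0,0,0],1]
    - [[0,0,0],[0,0,0],1]
    - [[0,0,0],[0,0,0],1]
    - [[0,0,0],[0,0,0],1]
    - [[0,0,0],[0,0,0],1]
  newtons: 50

```text
time: 7.17
eef_pos: [0.4899, 0.0795, 0.0932]
tcp_rot: [-1.223, -0.002, -1.651]
ft_force: [0.4, 5.2, 3.0]
opening: 0.0161
```

Run:
```python
from plan import *
s=robot.sense(); p=np.array(s["eef_pos"]); n=covtool(-.0759,35)[1]
plan(*(p+.03*n)); plan(*(p+.03*n+[0,0,.09]))
```

```text
t 7.17 pos [0.4899 0.0795 0.0932] rot [-1.223 -0.002 -1.651] F [0.4 5.2 3. ] open 0.0161 j [ 0.06  0.32  2.16 -0.15  0.32  1.84]
 call [0.0, 0.0, 0.0] [0.001, -0.241, -0.065]
t 7.17 pos [0.4899 0.0795 0.0932] rot [-1.223 -0.002 -1.651] F [0.4 5.2 3. ] open 0.0161 j [ 0.06  0.32  2.16 -0.15  0.32  1.84]
 call [0.0, 0.0, 0.0] [0.002, -0.946, 0.191]
```

>>> send_rows:
  motion:
    - [[0,0,0],[0,0,0],1]
    - [[0,0,0],[0,0,0],1]
    - [[0,0,0],[0,0,0],1]
    - [[0,0,0],[0,0,0],1]

```text
time: 7.5
eef_pos: [0.49, 0.0796, 0.0932]
tcp_rot: [-1.222, -0.001, -1.651]
ft_force: [-0.4, 5.6, 3.4]
opening: 0.0114
```

>>> send_rows:
  motion:
    - [[0,0,0],[0,-0.08,-0.02],1]
    - [[0,0,0],[0,-0.16,-0.04],1]
    - [[0,0,0],[0,-0.24,-0.06],1]
    - [[0,0,0],[0,-0.4,0],1]
    - [[0,0,0],[0,-0.6,0.06],1]
    - [[0,0,0],[0,-0.8,0.13],1]
    - [[0,0,0],[0,-0.95,0.19],1]
    - [[0,0,0],[0,-0.95,0.19],1]

```text
time: 8.17
eef_pos: [0.4735, 0.081, 0.2121]
tcp_rot: [-1.217, -0.001, -1.651]
ft_force: [1.0, 0.5, -4.8]
opening: 0.0115
```

Run:
```python
from plan import *
e,n=covtool(-.0296,-15)
print(e); plan(.5537,-.1842,.24,*e)
```

```text
[-1.83259571  0.         -1.60039633]
t 8.17 pos [0.4735 0.081  0.2121] rot [-1.217e+00 -1.000e-03 -1.651e+00] F [ 1.   0.5 -4.8] open 0.0115 j [ 0.06  0.07  2.05 -0.08  0.67  1.77]
 call [-0.392, -0.033, 0.002] [0.717, 0.025, 0.29]
 call [-0.392, -0.033, 0.002] [0.722, -0.034, 0.277]
 call [-0.392, -0.033, 0.002] [0.726, -0.089, 0.252]
```

>>> send_rows:
  motion:
    - [[-0.13,-0.01,0],[0.2,-0.15,0.09],1]
    - [[-0.26,-0.02,0],[0.45,-0.25,0.19],1]
    - [[-0.39,-0.03,0],[0.7,-0.25,0.29],1]
    - [[-0.39,-0.03,0],[0.7,-0.25,0.29],1]

```text
time: 8.5
eef_pos: [0.4924, -0.0098, 0.2499]
tcp_rot: [-1.424, -0.009, -1.638]
ft_force: [3.0, 0.4, -4.6]
opening: 0.0116
```

>>> send_rows:
  motion:
    - [[-0.13,-0.01,0],[0.24,0,0.09],1]
    - [[-0.26,-0.02,0],[0.48,0,0.18],1]
    - [[-0.39,-0.03,0],[0.72,0,0.28],1]
    - [[-0.39,-0.03,0],[0.72,0,0.28],1]

```text
time: 8.83
eef_pos: [0.5191, -0.0985, 0.2518]
tcp_rot: [-1.632, -0.01, -1.623]
ft_force: [1.7, -0.6, -4.9]
opening: 0.0115
```

Run:
```python
from plan import *
e,n=covtool(-.0296,-15)
plan(.5537,-.1842,.24,*e)
```

```text
t 8.83 pos [ 0.5191 -0.0985  0.2518] rot [-1.632 -0.01  -1.623] F [ 1.7 -0.6 -4.9] open 0.0115 j [-0.3   0.28  1.6  -0.03  1.32  1.33]
 call [-0.382, -0.046, 0.012] [0.697, 0.085, 0.331]
```

>>> send_rows:
  motion:
    - [[-0.13,-0.015,0],[0.24,0,0.11],1]
    - [[-0.26,-0.03,0.01],[0.48,0.04,0.22],1]
    - [[-0.38,-0.046,0.012],[0.7,0.085,0.33],1]
    - [[-0.38,-0.046,0.012],[0.7,0.085,0.33],1]
    - [[-0.38,-0.046,0.012],[0.7,0.085,0.33],1]
    - [[-0.38,-0.046,0.012],[0.7,0.085,0.33],1]

```text
time: 9.33
eef_pos: [0.5494, -0.1779, 0.2396]
tcp_rot: [-1.833, 0.005, -1.598]
ft_force: [-1.1, 0.2, -5.1]
opening: 0.0119
```

Run:
```python
from plan import *
import cv2
e,n=covtool(-.0296,-15)
plan(.5537,-.1842,.24,*e)
t=robot.capture("top")["color"][150:240,300:410,::-1]; s=robot.capture("side")["color"][90:180,250:360,::-1]
c=lambda i:cv2.resize(i,None,fx=3.63,fy=3.63,interpolation=cv2.INTER_CUBIC)
cv2.imwrite("pics/g2.png",cv2.vconcat([cv2.hconcat([c(t),c(s)])]))
```

```text
t 9.33 pos [ 0.5494 -0.1779  0.2396] rot [-1.833  0.005 -1.598] F [-1.1  0.2 -5.1] open 0.0119 j [-0.38  0.47  1.36 -0.08  1.56  1.23]
 call [0.001, 0.007, -0.008] [0.051, -0.013, 0.035]
```

View pics/g2.png

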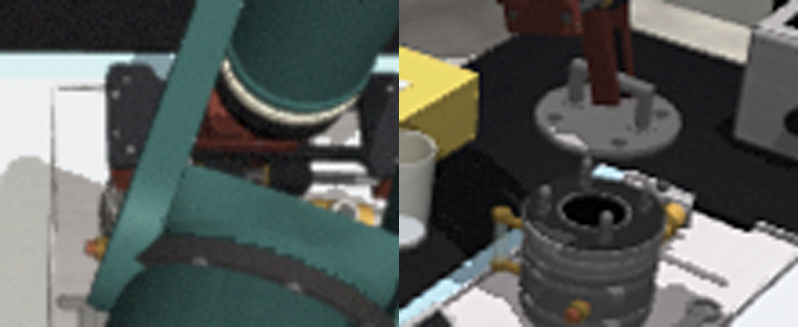

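The side view shows the cover held above the vessel, handle up and roughly level. I'll centre it, lower to just above the studs, and measure the offset from the side camera.

>>> send_rows:
  motion:
    - [[0,0,0],[0.05,0.1,0.02],1]
    - [[0,0,0],[0.05,0.2,-0.03],1]
    - [[0,0,0],[0.05,0.3,-0.05],1]
    - [[0,0,0],[0.05,0.3,-0.05],1]
    - [[0,0,0],[0.05,0.3,-0.05],1]

```text
time: 9.85
eef_pos: [0.5342, -0.1837, 0.2079]
tcp_rot: [-1.831, 0.004, -1.597]
ft_force: [-0.2, -0.2, -5.0]
opening: 0.0114
```

Run:
```python
from plan import *
import cv2
e,n=covtool(-.0296,-15)
plan(.5537,-.1842,.20,*e)
d=robot.capture("side"); np.save("pics/s3.npy",d,allow_pickle=True); s=d["color"][110:185,262:357,::-1]
cv2.imwrite("pics/g3.png",cv2.resize(s,None,fx=8,fy=8,interpolation=cv2.INTER_CUBIC))
```

```text
t 9.85 pos [ 0.5342 -0.1837  0.2079] rot [-1.831  0.004 -1.597] F [-0.2 -0.2 -5. ] open 0.0114 j [-0.4   0.48  1.43 -0.09  1.48  1.22]
 call [-0.002, 0.008, -0.006] [0.0, 0.022, 0.174]
```

View pics/g3.png

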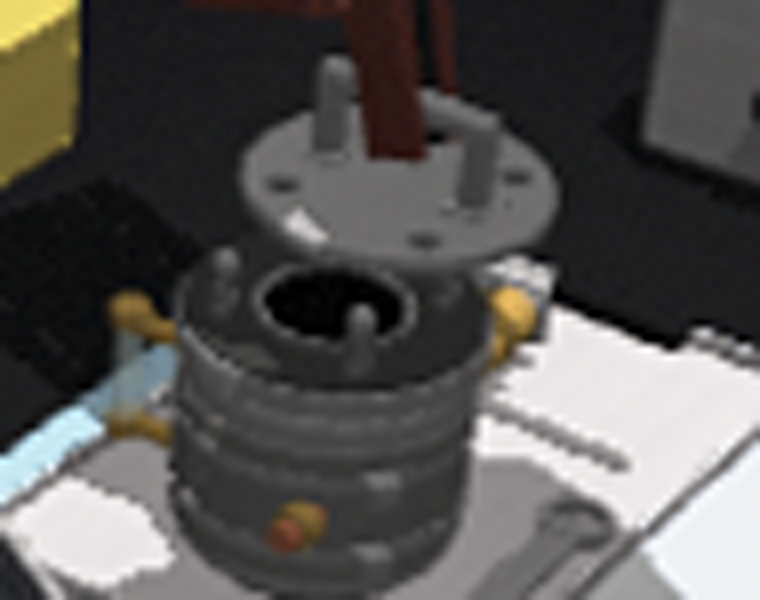

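Side crop: three holes visible at (283,185), (427,241) and (517,177), the fourth behind the finger. Stud noses at (227,262) and (362,320). The cover sits up and to the right of the studs, so I'll fit the pose.

```bash
cat > fit.py <<'E'
from h import *
import sys
def fit(h,off,f,tcp,rot,pk=None):
    hs=un(h,f,off); B=rm(rot).as_matrix(); yaw0=np.arctan2(-B[0,0]*-1,-B[1,0]*-1) # tool x = -cover y
    cy=-B[:,0]; yaw0=np.arctan2(-cy[0],cy[1])
    g0=tcp-.002*B[:,1]
    def res(p):
        r=R.from_euler('z',p[3])*R.from_euler('y',p[4]); P=p[:3]+r.apply(RING+[0,0,-.033])
        q=proj("side",P); D=np.linalg.norm(q[:,None]-hs[None],axis=2); i,j=linear_sum_assignment(D)
        return np.r_[(q[i]-hs[j]).ravel()/.3,(p[2]-g0[2])/.001,(p[3]-yaw0)/.01]
    s=least_squares(res,np.r_[g0,yaw0,0.]); p=s.x
    c=p[:3]+(R.from_euler('z',p[3])*R.from_euler('y',p[4])).apply([0,0,-.039])
    print("tool grip",g0.round(4),"fit grip",p[:3].round(4),"yaw",p[3].round(4),"yaw0",yaw0.round(4),"pitch",np.degrees(p[4]).round(2),"underside ctr",c.round(4),"res",s.fun[:-2].round(1))
    return p,c
if __name__=="__main__":
    fit([(283,185),(427,241),(517,177)],(262,110),8,np.array([.5342,-.1837,.2079]),[-1.831,.004,-1.597])
    ss=un([(292,30),(213,85),(330,135)],7,(260,130)); s2=un([(227,260),(362,318)],8,(262,110))
    for z in(.136,.139):
      for x in (ss,s2):
        r=least_squares(lambda p:match("side",np.r_[p[:2],z]+R.from_euler('z',-.03).apply(RING),x),[.5537,-.1842]);print(z,r.x.round(4),r.fun.round(1))
E
python3 fit.py
```

```text
tool grip [ 0.5347 -0.1837  0.2098] fit grip [ 0.5322 -0.1827  0.2098] yaw -0.0256 yaw0 -0.0262 pitch 0.2 underside ctr [ 0.5321 -0.1827  0.1708] res [ 0.2  0.  -0.3  0.2  0.  -0.2]
0.136 [ 0.5557 -0.1848] [-0.2 -0.1  0.1 -0.1  0.1  0.1]
0.136 [ 0.5541 -0.1827] [-0.1  0.   0.1 -0. ]
0.139 [ 0.5531 -0.1804] [-0.2 -0.1  0.1 -0.   0.1  0.1]
0.139 [ 0.5516 -0.1784] [-0.1  0.   0.1 -0. ]
```

The cover is level to 0.2° and its yaw matches. I move over the seat, then lower in small steps watching the force.

Run:
```python
from plan import *
e,n=covtool(-.0296,-15)
plan(.556,-.185,.19,*e)
```

```text
t 9.9 pos [ 0.5352 -0.1841  0.2085] rot [-1.83   0.003 -1.597] F [ 0.5 -0.5 -5.1] open 0.0112 j [-0.4   0.48  1.43 -0.09  1.48  1.22]
 call [-0.005, 0.008, -0.005] [0.004, 0.105, 0.208]
```

>>> send_rows:
  motion:
    - [[0,0.008,0],[0,0,0.1],1]
    - [[0,0.008,0],[0,0.02,0.2],1]
    - [[0,0.008,0],[0.004,0.06,0.21],1]
    - [[0,0.008,0],[0.004,0.105,0.208],1]
    - [[0,0.008,0],[0.004,0.105,0.208],1]
    - [[0,0.008,0],[0.004,0.105,0.208],1]
    - [[0,0.008,0],[0.004,0.105,0.208],1]

```text
time: 10.48
eef_pos: [0.5557, -0.1851, 0.1894]
tcp_rot: [-1.831, 0.003, -1.601]
ft_force: [0.5, 0.4, -5.5]
opening: 0.0114
```

Run:
```python
from plan import *
import cv2
e,n=covtool(-.0296,-15)
plan(.556,-.185,.18,*e); plan(.556,-.185,.172,*e)
d=robot.capture("side"); s=d["color"][110:185,262:357,::-1]
cv2.imwrite("pics/g4.png",cv2.resize(s,None,fx=8,fy=8,interpolation=cv2.INTER_CUBIC))
```

```text
t 10.48 pos [ 0.5557 -0.1851  0.1894] rot [-1.831  0.003 -1.601] F [ 0.5  0.4 -5.5] open 0.0114 j [-0.39  0.52  1.4  -0.09  1.47  1.24]
 call [-0.002, -0.0, -0.006] [-0.001, 0.075, 0.022]
t 10.48 pos [ 0.5557 -0.1851  0.1894] rot [-1.831  0.003 -1.601] F [ 0.5  0.4 -5.5] open 0.0114 j [-0.39  0.52  1.4  -0.09  1.47  1.24]
 call [-0.002, -0.0, -0.006] [-0.001, 0.14, 0.039]
```

View pics/g4.png

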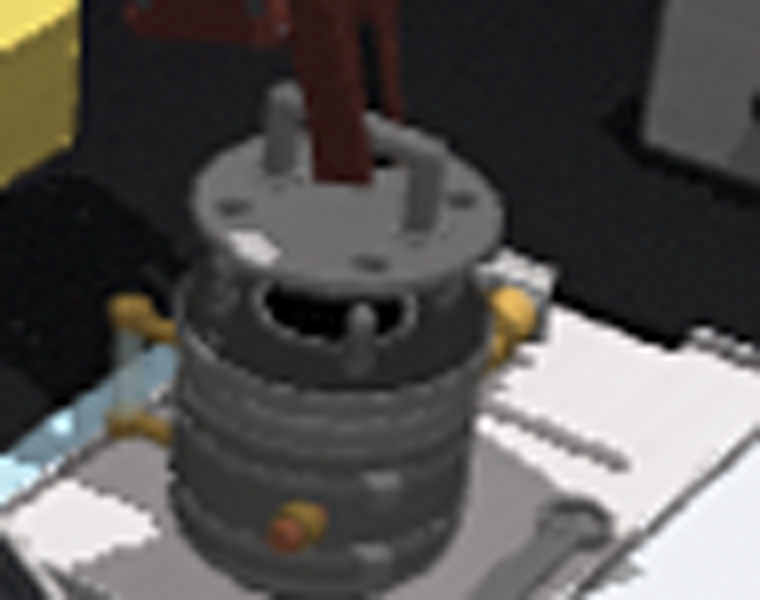

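Side crop: cover holes now at (235,208), (372,264) and (462,201), directly over studs at about (225,262) and (362,318).

Run:
```python
from fit import *
p,c=fit([(235,208),(372,264),(462,201)],(262,110),8,np.array([.5557,-.1851,.1894]),[-1.831,.003,-1.601])
```

```text
tool grip [ 0.5562 -0.1851  0.1913] fit grip [ 0.5537 -0.1844  0.1912] yaw -0.0295 yaw0 -0.0302 pitch -0.08 underside ctr [ 0.5537 -0.1844  0.1522] res [-0.5 -0.1 -0.   0.2  0.5 -0.2]
```

>>> send_rows:
  motion:
    - [[0,0,0],[0,0.03,0.008],1]
    - [[0,0,0],[0,0.06,0.016],1]
    - [[0,0,0],[0,0.08,0.021],1]
    - [[0,0,0],[0,0.1,0.027],1]
    - [[0,0,0],[0,0.12,0.032],1]
    - [[0,0,0],[0,0.14,0.038],1]
    - [[0,0,0],[0,0.14,0.038],1]

```text
time: 11.12
eef_pos: [0.5557, -0.1849, 0.1715]
tcp_rot: [-1.832, 0.003, -1.601]
ft_force: [-0.6, 0.9, -6.2]
opening: 0.0113
```

```bash
python3 plan.py .5557 -.185 .151
```

```text
t 11.12 pos [ 0.5557 -0.1849  0.1715] rot [-1.832  0.003 -1.601] F [-0.6  0.9 -6.2] open 0.0113 j [-0.38  0.54  1.42 -0.09  1.43  1.24]
 call [0.0, 0.0, 0.0] [0.001, 0.165, 0.044]
```

The plate is past the stud noses with no extra force, so I continue down.

>>> send_rows:
  motion:
    - [[0,0,0],[0,0.03,0.008],1]
    - [[0,0,0],[0,0.06,0.016],1]
    - [[0,0,0],[0,0.08,0.021],1]
    - [[0,0,0],[0,0.1,0.027],1]
    - [[0,0,0],[0,0.12,0.032],1]
    - [[0,0,0],[0,0.13,0.035],1]
    - [[0,0,0],[0,0.13,0.035],1]

```text
time: 11.7
eef_pos: [0.556, -0.1849, 0.1555]
tcp_rot: [-1.831, 0.003, -1.601]
ft_force: [-1.4, 2.1, -5.5]
opening: 0.0118
```

>>> send_rows:
  motion:
    - [[0,0,0],[0,0.008,0.002],1]
    - [[0,0,0],[0,0.016,0.004],1]
    - [[0,0,0],[0,0.024,0.006],1]
    - [[0,0,0],[0,0.024,0.006],1]

```text
time: 12.03
eef_pos: [0.556, -0.185, 0.1529]
tcp_rot: [-1.831, 0.003, -1.601]
ft_force: [-1.9, 2.7, -3.1]
opening: 0.0114
```

>>> send_rows:
  motion:
    - [[0,0,0],[0,0.008,0.002],1]
    - [[0,0,0],[0,0.016,0.004],1]
    - [[0,0,0],[0,0.016,0.004],1]

```text
time: 12.28
eef_pos: [0.556, -0.185, 0.1515]
tcp_rot: [-1.831, 0.003, -1.601]
ft_force: [-3.5, 3.0, 1.2]
opening: 0.0116
```

>>> send_rows:
  motion:
    - [[0,0,0],[0,0.008,0.002],1]
    - [[0,0,0],[0,0.016,0.004],1]
    - [[0,0,0],[0,0.016,0.004],1]

```text
time: 12.53
eef_pos: [0.556, -0.1849, 0.1514]
tcp_rot: [-1.831, 0.002, -1.601]
ft_force: [-4.4, 5.5, 13.3]
opening: 0.012
```

It stops at the expected flush height (0.1514) with about 18 N change in vertical force. Easing off and releasing.

>>> send_rows:
  motion:
    - [[0,0,0],[0,-0.016,-0.004],1]
    - [[0,0,0],[0,-0.016,-0.004],0.8]
    - [[0,0,0],[0,-0.016,-0.004],0.5]
    - [[0,0,0],[0,-0.016,-0.004],0.5]
    - [[0,0,0],[0,-0.016,-0.004],0.5]

```text
time: 12.95
eef_pos: [0.5568, -0.1857, 0.1512]
tcp_rot: [-1.829, 0.002, -1.601]
ft_force: [0.1, -0.2, -0.7]
opening: 0.0341
```

>>> send_rows:
  motion:
    - [[0,0,0],[0,-0.1,0],0.5]
    - [[0,0,0],[0,-0.25,0],0.5]
    - [[0,0,0],[0,-0.45,0],0.5]
    - [[0,0,0],[0,-0.7,0],0.5]
    - [[0,0,0],[0,-1,0],0.5]
    - [[0,0,0],[0,-1,0],0.5]

```text
time: 13.45
eef_pos: [0.5915, -0.188, 0.2737]
tcp_rot: [-1.819, -0.002, -1.601]
ft_force: [2.0, -1.3, 0.7]
opening: 0.0439
```

>>> send_rows:
  motion:
    - [[0.5,0,0],[1,-0.3,-0.6],0.5]
    - [[0.5,0,0],[1,-0.3,-0.6],0.5]
    - [[0.5,0,0],[1,-0.3,-0.6],0.5]
    - [[0.5,0,0],[1,-0.3,-0.6],0.5]

```text
time: 13.78
eef_pos: [0.5198, -0.3079, 0.3218]
tcp_rot: [-1.567, -0.001, -1.604]
ft_force: [0.5, -0.4, -0.8]
opening: 0.044
```

>>> send_rows:
  motion:
    - [[0,0,0],[1,0,-0.6],0.5]
    - [[0,0,0],[1,0,-0.6],0.5]
    - [[0,0,0],[1,0,-0.6],0.5]
    - [[0,0,0],[1,0,-0.6],0.5]

```text
time: 14.12
eef_pos: [0.4443, -0.4269, 0.3194]
tcp_rot: [-1.57, -0.0, -1.605]
ft_force: [0.6, -0.2, 1.2]
opening: 0.0443
```

>>> send_rows:
  motion:
    - [[0,0,0],[1,0,-1],0.5]
    - [[0,0,0],[1,0,-1],0.5]
    - [[0,0,0],[1,0,-1],0.5]
    - [[0,0,0],[1,0,-1],0.5]

```text
time: 14.45
eef_pos: [0.3247, -0.5375, 0.3188]
tcp_rot: [-1.569, 0.002, -1.601]
ft_force: [-0.4, -0.3, -0.5]
opening: 0.0438
```

Run:
```python
from h import *; from bench import robot; import cv2
t=robot.capture("top")["color"][:,:,::-1]; s=robot.capture("side")["color"][:,:,::-1]
c=lambda i,w,h:cv2.resize(i,(w,h),interpolation=cv2.INTER_CUBIC)
a=cv2.hconcat([c(t[165:255,310:440],433,300),c(s[120:200,260:357],364,300)])
b=c(t[120:300,120:440],533,300); b=cv2.copyMakeBorder(b,0,0,0,797-533,0)
cv2.imwrite("pics/g5.png",cv2.vconcat([a,b])); print(robot.sense()["time"],robot.sense()["ft_force"])
```

```text
14.55 [-0.46880924  0.68494    -1.18648461]
```

View pics/g5.png

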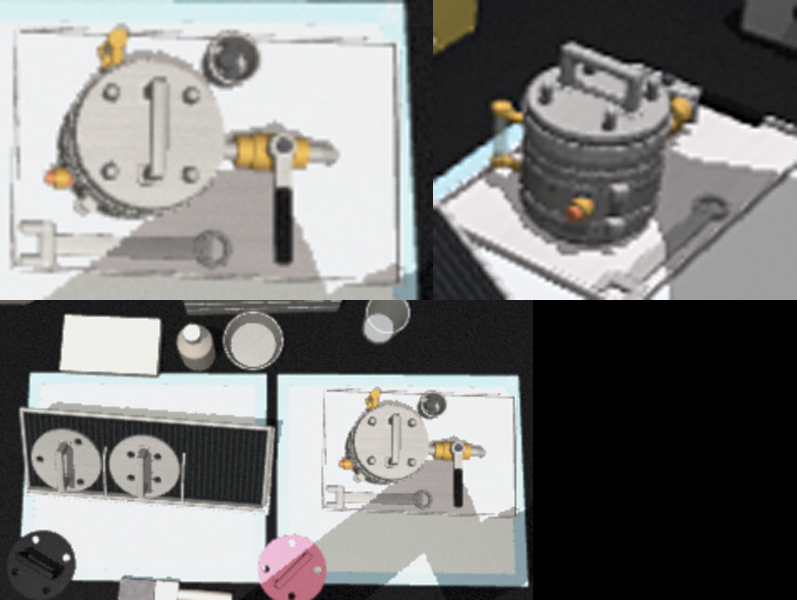

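Run:
```python
from h import *
for th in(0,5,10):
    a=np.radians(180+th)-.03; P=np.array([.5503,-.299,.089])
    q=proj("top",[P+[0,0,.004],P+.035*np.r_[np.cos(a),np.sin(a),0],P+.095*np.r_[np.cos(a),np.sin(a),0]]); print(th,((q-[310,165])*10/3).round(1).tolist())
```

```text
0 [[283.4, 143.5], [282.1, 187.6], [282.3, 263.1]]
5 [[283.4, 143.5], [286.0, 187.6], [292.9, 263.1]]
10 [[283.4, 143.5], [289.8, 187.2], [303.3, 262.1]]
```

The lever's tip is at (284,262), against a predicted (282,263) for fully shut. That is within 1°, so I'm handing in.

```bash
python3 -c "
from bench import robot
print(robot.job_done(), robot.sense()['time'])"
```

```text
the job is handed in; nothing more can be done
the job is handed in; nothing more can be done
```

I shut the drain cock first, then fitted cover_a over the studs, let go, moved the arm clear and handed the job in. The last clock reading before that was 14.55 s of the allowed 51 s.

- **Drain lever:** I pushed it until the stop pushed back at about 15 N with no further movement. In the last picture its tip is within about 1° of the fully shut position.
- **Cover:** It went over the studs without jamming and stopped at the expected flush height (TCP at 0.151 m), with a net upward push of 13 N at the wrist. The last picture shows it level, handle up, with all four studs through its holes.
- **Other things:** The other two covers are still in the drainer, and the bystanders look unmoved.
- **Change of plan:** Gripping at the full 35° lean would have put two joints near their limits. I gripped at a 20° lean instead and levelled the cover at the seat.
- **Disagreement:** The two cameras differed by about 4 mm on the seat along the side camera's line of sight. I put this down to the height I assumed for the stud noses. A fit from the side camera just before lowering put the cover within about 0.2 mm of the seat's centre.

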